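Set the rack's sliding peg to its bay and hang up the ring spanner

ROBOT

A 6-joint arm with a two-finger parallel gripper is mounted at the origin on the work surface. World frame = base frame: x ahead of the robot, y to its left, z up, the work surface at z = 0. Lengths are in m, angles in rad, forces in N, time in s.
With the tool pointing down it reaches from about 0.3 to 0.875 m from the base axis. Payload 4.2 kg.
Tool frame: the origin (TCP) lies at the very end of the fingers, on their centre line; the grasp point (between the pads) lies 19 mm behind it; z points along the fingers, y is the line along which they close (so a half turn about z gives the same grasp; the last joint's range is limited). The gripper opens to 85 mm and grips with 20 to 120 N. Pads are 22 mm wide; open, the fingers measure 114 mm over their backs; the gripper's body (76 mm by 85 mm) begins 54 mm behind the grasp point. The pads swing forward as they close: fully open they stand 13 mm farther back than shut.
Start: joints at [-1.239, 0.32, 1.565, -0, 1.257, -0.02], TCP at [0.198, -0.54, 0.231] pointing down, gripper open.
Joint ranges: [-3.11, 3.11], [-0.84, 2.01], [0.21, 2.61], [-1.34, 4.49], [0.05, 2.63], [-2.56, 2.56]. Speed limits (rad/s): [2.57, 2.57, 3.14, 3.14, 3.14, 3.14].

INTERFACE

Orientations are given as a rotation vector (axis times angle).
In Python, from plant import env gives the robot as it stands.
- The arm moves only by the shell command python3 -m jog 'ROWS'. ROWS is a JSON object of lists of equal length, an entry for each row: "delta_pos": the shift along the tool's x, y, z scaled (see below), a list of three; "turn": the turn about the tool's z scaled (see below); "gripper": the opening, from -1 (shut) to 1 (fully open), so that 0 is half open. In form: {"delta_pos": [[x, y, z], ...], "turn": [turn, ...], "gripper": [gripper, ...]}. A call has 1 to 12 rows; each row is the pose to reach, as a shift and turn from the pose commanded when the call began, along the tool's axes at that moment; what a row does not reach only later rows make up. The controller multiplies each number of a shift by 300 mm and each number of a turn by 2 rad. A row lasts 1/12 s, in which the tool goes at most 41.7 mm and 7.16 degrees, less where a joint would pass 70% of its speed; a pose out of reach is approached as far as the arm can. A call with a number of a shift or a turn outside -1 to 1 is refused whole. A call with a gripper value outside its range is refused whole. The fingers move at their own pace and stop on an object; the grip force is fixed at half the most. Time passes only in rows, so rows that repeat a pose let the fingers close. It gives the time, the measured TCP pose, the force, the opening and the grip force at its end, in the units of the state.
- env.state(): the state, without advancing time (a new reading comes with each control period).
- env.read_camera(name): name is "side" or "top"; returns (picture, depth): 384x512x3 uint8, red, green, blue; 384x512 float32, m along the optical axis (not along the pixel's ray), 0 where there is no reading.
- env.camera_params(name): a dict with "mtx" (3x3 intrinsics, pixels), "k1" (the pictures are not rectified: a ray, as slopes to the right and down, at radius r is drawn at 1 + k1 r^2 times it, then the intrinsics apply), "T" (4x4, takes a point from camera to world coordinates). Camera axes: x right, y up, looking along -z (the intrinsics and any distortion apply to the point x, -y, -z); pixel columns grow to the right and rows downward; lengths in m; the calibration is good to about 2 mm. A picture is of the moment at which its call begins. camera_params takes no time and is no camera call.
- env.sign_off(): hands the job in; it is judged then, once.
The state is a dict: "time_s": time; "joints": joint angles; "qvel": joint speeds; "effort": joint torques, N m; "eef_pos": TCP position; "eef_rot": TCP orientation; "force": force on the tool from outside, world axes, zero at the start; "ft_torque": the same for the moment, N m; "opening": finger opening in m; "gripper_force": force on a finger pad.
Only numpy, scipy, OpenCV 4.12 (cv2) and the standard library are available. Lean on these libraries where they do the work, as an engineer would, in place of code of your own. Each camera call takes 0.05 s, during which the arm holds its last target. There are 200 camera calls.

TASK

Squeeze the red release lever of the tool rack, slide the peg carriage over to the notch at the yellow clip and let the lever go so that it locks there. Then hang the spanner by its ring on the leaning peg, pushed fully home so that it lies flat on the sloped plate with its handle pointing down the slope. Leave the other things on the bench where they are.

Things in the scene. Friction and masses are not known exactly. Their poses are not given: they have to be found in the camera images.
- peg_root (a point): Steel peg on the tool rack's sliding carriage: 20 mm diameter, 46 mm long, last 14 mm tapering to a 6 mm tip. Origin at its root on the sloped plate's face, 210 mm above the bench. z runs out along the peg, which leans 34 degrees from vertical towards the robot side; x points up the plate's slope, y along the rail (level). Rack place and yaw vary; the carriage does not turn.
- carriage (a joint): Sliding of the carriage (peg, plate, both paddles) along the rail, m, growing along peg_root's +y; stops at -0.08 and 0.08. Notches at -0.06, 0, +0.06; it starts in the middle one. Lever squeezed: about 2 N slides it. Lever let go in a notch: locked, with about 5 mm play either way.
- lever (a joint): Red release lever, rad: 0 let go, 0.17 fully squeezed (stop). Hinged at its foot, 110 mm below lever_paddle; squeezing swings its top towards the black fixed paddle. Tooth clear of the notches above about 0.14; let go, it springs back to 0 only where the tooth faces a notch. 3 N at the paddle starts it, 8 N squeezes it fully.
- lever_paddle (a point): Middle of the red lever's paddle: 8 mm thick along the squeeze direction (horizontal part of peg_root's x), 30 mm wide along the rail, top 25 mm above this point. 32 mm beyond fixed_paddle, away from the peg, when let go; about 13 mm when squeezed. The notched bar beyond it has its top 35 mm below this point.
- fixed_paddle (a point): Middle of the upright black fixed paddle, 280 mm above the bench, level with lever_paddle; 8 mm thick, 30 mm wide along the rail, top 25 mm above this point. Rides on the carriage. Pinch both paddles together from above: 40 mm over their outer faces when let go, about 21 mm squeezed.
- yellow_clip: Yellow plastic marker clip, 14 x 22 x 36 mm (x, y, z), on the far side of the notched bar in line with the notch to use; top 244 mm above the bench. Origin in the centre of its underside. It sits at the left or the right notch.
- blue_clip: Blue marker clip of the same size at the other end notch: not the one to use.
- spanner: Steel combination spanner lying flat on the bench, 200 mm long, 14 mm thick, red band round the middle of the shank. Origin at the middle of the shank on its underside; x points to the ring end, z up out of its flat side. Shank 14 mm wide, 10 mm thick (2 to 12 mm above the underside). 0.25 kg (may vary), balanced near the middle.
- plate_foot (a point): Middle of the lower edge of the carriage's sloped grey plate, on its face, 140 mm down the slope from the peg's root. The plate is flat, square to the peg, 64 mm wide, 6 mm thick, and ends 35 mm up the slope from the root; it rides on the carriage.
- eye (a point): Centre of the spanner's ring, 80 mm from the spanner's origin towards +x, 7 mm above the underside: through hole 24 mm, outer diameter 36 mm.
- jaw_end (a point): Open-jaw end of the spanner, 100 mm from its origin towards -x, 7 mm above the underside; jaw 40 mm wide.
- screwdriver: Bystander, leave alone: yellow-handled screwdriver lying flat, about 200 mm long, handle to its -x, origin on its underside.
- sprocket: Bystander, leave alone: dark toothed ring (motorcycle sprocket) lying flat, 148 mm across, 8 mm thick.
- bearing: Bystander, leave alone: steel bearing ring lying flat, 52 mm across, 15 mm high.
- oil_bottle: Bystander, leave alone: green oil bottle with black cap, 68 mm across, 190 mm high.
- spray_can: Bystander, leave alone: red spray can, 56 mm across, 170 mm high.
- plug_box: Bystander, leave alone: small cardboard box 100 x 60 x 50 mm.
- bolt_jar: Bystander, leave alone: glass jar with red lid, 70 mm across, 80 mm high.
There are look-alikes about, which are no part of the job. There is more than one size of the spanner; the job needs the middle-sized.

How it is judged:
By the outcome, as a careful person would: the job done as asked, in the order asked, and still so for the second after the job is handed in, with the robot touching nothing.
It also fails if it takes over 54 s, if anything falls off the work surface, if the arm or the gripper's body presses on something with over 40 N, if the wrist force passes 120 N, or if a joint passes its speed limit or range.

## Working session

There is one attempt and no reset: what is moved stays moved. The work goes in short steps, Python scripts to look and compute and a shell command to move; the robot and the scene stay as the last step left them, time stands still between calls to the robot, and variables do not carry over. Pictures are saved under pics/ and viewed, at most 10 in all, crops included, and the job is handed in when it is done.

```bash
mkdir -p pics; ls; cat > h.py <<'E'
import numpy as np, cv2
from scipy.spatial.transform import Rotation as R
from plant import env
def grab(name,tag):
    im,d=env.read_camera(name); np.savez(f'{tag}.npz',im=im,d=d)
    cv2.imwrite(f'pics/{tag}.png',im[:,:,::-1]); return im,d
def ray(name,u,v):
    p=env.camera_params(name); K=np.array(p['mtx']);k=p['k1'];T=np.array(p['T'])
    q=cv2.undistortPoints(np.array([[[u,v]]],float),K,np.array([k,0,0,0.]))[0,0]
    return T[:3,3],T[:3,:3]@np.array([q[0],-q[1],-1.])
def pix(name,u,v,d):
    o,r=ray(name,u,v); return o+r*d
def atz(name,u,v,z):
    o,r=ray(name,u,v); return o+r*(z-o[2])/r[2]
def cloud(name,d):
    p=env.camera_params(name); K=np.array(p['mtx']);T=np.array(p['T'])
    v,u=np.mgrid[:d.shape[0],:d.shape[1]]
    q=cv2.undistortPoints(np.stack([u,v],-1).reshape(-1,1,2).astype(float),K,np.array([p['k1'],0,0,0.]))[:,0]
    P=np.c_[q[:,0],-q[:,1],-np.ones(len(q))]*d.reshape(-1,1)
    return (P@T[:3,:3].T+T[:3,3]).reshape(*d.shape,3)
def proj(name,P):
    p=env.camera_params(name); K=np.array(p['mtx']);T=np.array(p['T'])
    c=T[:3,:3].T@(np.array(P)-T[:3,3]); s=np.array([c[0],-c[1]])/-c[2]; s=s*(1+p['k1']*(s@s))
    return K[:2,:2]@s+K[:2,2]
E
python3 - <<'E'
from h import *
for n in ('side','top'):
    im,d=grab(n,n+'0'); p=env.camera_params(n); print(n,p['mtx'],p['k1'],np.round(p['T'],3))
s=env.state(); print({k:np.round(v,3) for k,v in s.items()})
E
```

```text
pics
side [[415.25486622   0.         252.69484707]
 [  0.         415.25486622 193.86987846]
 [  0.           0.           1.        ]] -0.03704683176066543 [[-0.998  0.023 -0.057  0.445]
 [-0.059 -0.63   0.775  1.123]
 [-0.018  0.776  0.63   1.126]
 [ 0.     0.     0.     1.   ]]
top [[418.38423853   0.         257.09135778]
 [  0.         418.38423853 196.18411244]
 [  0.           0.           1.        ]] -0.04770350196531699 [[-0.008  0.997 -0.074  0.429]
 [-1.    -0.009 -0.025 -0.03 ]
 [-0.026  0.074  0.997  1.497]
 [ 0.     0.     0.     1.   ]]
{'time_s': np.float64(0.1), 'joints': array([-1.239,  0.32 ,  1.566,  0.   ,  1.257, -0.02 ]), 'qvel': array([-0.001, -0.002, -0.003,  0.001,  0.   ,  0.   ]), 'effort': array([-1.0000e-03, -4.1641e+01, -2.3471e+01, -0.0000e+00,  5.0000e-03,
       -0.0000e+00]), 'eef_pos': array([ 0.198, -0.539,  0.231]), 'eef_rot': array([-3.092, -0.55 ,  0.   ]), 'force': array([ 0.761, -0.292,  0.103]), 'ft_torque': array([-0.02 , -0.016,  0.007]), 'gripper_force': np.float64(0.0), 'opening': np.float64(0.085)}
```

View pics/top0.png

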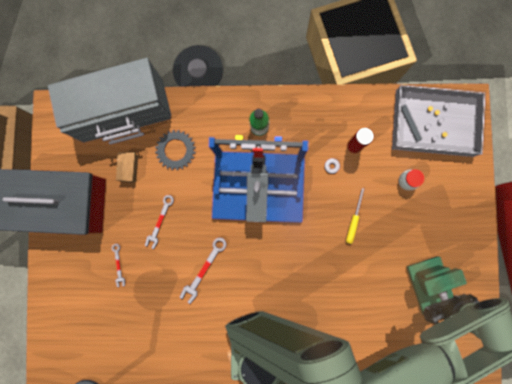

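View pics/side0.png

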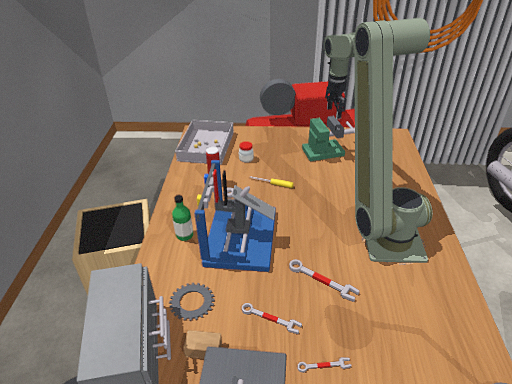

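The top view shows three red-banded spanners: small (118,265), medium (159,222), large (205,270). It also shows the rack at (258,180) and the yellow clip at (239,139), on the left (+y). The side view agrees. Next I'll zoom in on the rack and measure from the depth.

```bash
python3 - <<'E'
from h import *
t=np.load('top0.npz');s=np.load('side0.npz')
a=cv2.resize(t['im'][128:233,203:313],None,fx=5,fy=5,interpolation=cv2.INTER_CUBIC)[:, :400*2]
b=cv2.resize(s['im'][155:275,190:285],None,fx=5,fy=5,interpolation=cv2.INTER_CUBIC)
cv2.imwrite('pics/c1.png',a[:,:,::-1]); cv2.imwrite('pics/c2.png',b[:,:,::-1])
C=cloud('top',t['d']); S=cloud('side',s['d']); np.savez('cl.npz',C=C,S=S)
# height map dump of rack, side & top
print('bench',C[300,120],S[330,330])
# spanners: blobs in top: height 4..25mm, greyish/red
hsv=cv2.cvtColor(t['im'],cv2.COLOR_RGB2HSV)
m=((hsv[...,1]<60)&(hsv[...,2]>120)|((hsv[...,0]<5)|(hsv[...,0]>174))&(hsv[...,1]>190)).astype(np.uint8)
m[:185]=0;m[:, :106]=0;m[:,232:]=0;m[310:]=0; 
m[185:]|=0
m2=((hsv[...,1]<60)&(hsv[...,2]>120)|((hsv[...,0]<5)|(hsv[...,0]>174))&(hsv[...,1]>190)).astype(np.uint8)
m2[:190]=0;m2[:,:106]=0;m2[:,210:]=0 if False else m2[:,210:]; m2[:,232:]=0;m2[310:]=0
n,l,st,c=cv2.connectedComponentsWithStats(cv2.dilate(m2,np.ones((3,3))))
for i in range(1,n):
    if st[i,4]<60: continue
    v,u=np.nonzero((l==i)&(m2>0)); P=np.array([atz('top',x,y,.009) for x,y in zip(u,v)])
    e=np.linalg.eigh(np.cov(P[:,:2].T))[1][:,1]; pr=(P[:,:2]-P[:,:2].mean(0))@e
    print(i,st[i],'len',np.ptp(pr),'mean',P.mean(0),'ax',e,np.median(C[v,u,2]))
E
```

```text
bench [1.71700209e-01 5.01605494e-01 4.94884080e-04] [ 0.27069331  0.39045122 -0.00135826]
1 [218 189  15   5  64] len 0.04347199841683677 mean [0.5601583  0.11952506 0.009     ] ax [0.06948201 0.9975832 ] 0.052576488570329816
2 [144 194  31  56 493] len 0.1979445816631435 mean [0.44780358 0.36020203 0.009     ] ax [-0.92715494  0.37467816] 0.01166940924966997
4 [179 237  48  67 743] len 0.25614277654213696 mean [0.27626972 0.20236048 0.009     ] ax [-0.84457346  0.5354397 ] 0.015136629818598202
5 [111 243  15  45 313] len 0.14959986363675853 mean [0.29212718 0.50689347 0.009     ] ax [-0.98963999 -0.14357122] 0.008182269130204478
```

View pics/c1.png

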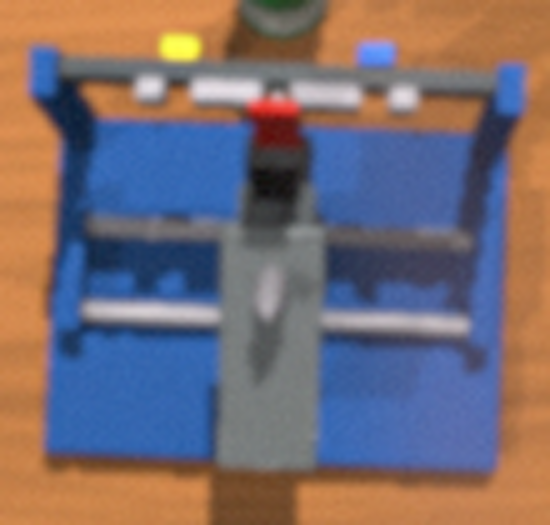

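View pics/c2.png

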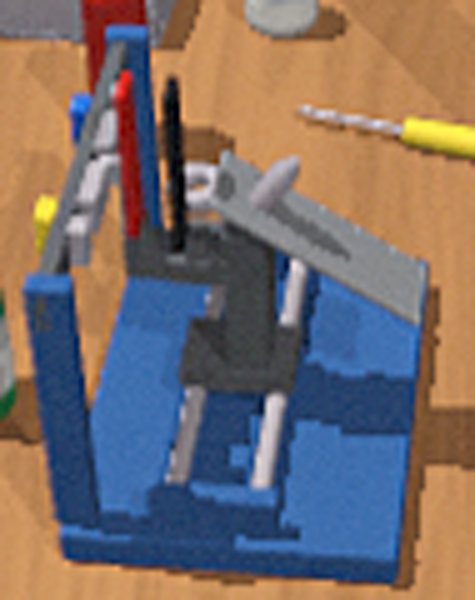

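The crops show the red lever (top-view pixel ~257.6,150), the black paddle (258.4,160), the peg (~256.5,187) and the yellow clip (239,137). In the side view the peg tip is at ~(248.4,187.6), the red top at (214.8,171) and the black top at (224,171).

```bash
python3 - <<'E'
from h import *
f=np.load('cl.npz');C,S=f['C'],f['S'];t=np.load('top0.npz')['im'];s=np.load('side0.npz')['im']
np.set_printoptions(precision=4,suppress=True)
def tri(a,b):
    (o1,r1),(o2,r2)=ray('top',*a),ray('side',*b)
    r1=r1/np.linalg.norm(r1);r2=r2/np.linalg.norm(r2)
    k=np.linalg.lstsq(np.c_[r1,-r2],o2-o1,rcond=None)[0]
    p,q=o1+k[0]*r1,o2+k[1]*r2; return (p+q)/2,np.linalg.norm(p-q)
# plate plane from top cloud
u0,u1,v0,v1=248,266,176,220
P=C[v0:v1,u0:u1].reshape(-1,3); P=P[(P[:,2]>.1)]
for _ in range(5):
    c=P.mean(0); n=np.linalg.svd(P-c)[2][2]; n*=np.sign(n[2]); P=P[abs((P-c)@n)<.004]
print('plate n',n,'tilt',np.degrees(np.arccos(n[2])),'yaw',np.degrees(np.arctan2(-n[1],-n[0])),len(P))
Q=C[165:230,235:275].reshape(-1,3);Q=Q[(abs((Q-c)@n)<.004)&(Q[:,2]>.1)]
yw=np.arctan2(-n[1],-n[0]);ex=np.array([np.cos(yw)*n[2],np.sin(yw)*n[2],np.hypot(n[0],n[1])]);ey=np.cross(n,ex)
print('plate ext slope',np.percentile((Q-c)@ex,[1,99]),'y',np.percentile((Q-c)@ey,[2,98]),'c',c)
# peg points: above the plate by >8mm, near
for nm,D in (('top',C),('side',S)):
    X=D.reshape(-1,3); h=(X-c)@n; r=(X-c)
    m=(h>.01)&(h<.06)&(abs(r@ey)<.03)&(abs(r@ex)<.08); print(nm,'peg pts',m.sum())
    for hh in (.01,.02,.03,.04): 
        mm=m&(h>hh)&(h<hh+.01)
        if mm.sum(): print(hh,mm.sum(),'ex',np.percentile((r@ex)[mm],[5,50,95]),'ey',np.percentile((r@ey)[mm],[5,50,95]),'hmax',h[mm].max())
def blob(name,im,D,cond,z):
    hsv=cv2.cvtColor(im,cv2.COLOR_RGB2HSV).astype(int); m=cond(hsv)&(D[...,2]>z[0])&(D[...,2]<z[1])&(abs(D[...,0]-c[0]-.1)<.14)&(abs(D[...,1]-c[1])<.15)
    X=D[m]; v,u=np.nonzero(m); print(name,len(X),'uv',u.mean(),v.mean(),'med',np.median(X,0),'lo',np.percentile(X,3,0),'hi',np.percentile(X,97,0)) if len(X) else print(name,0)
red=lambda h:((h[...,0]<6)|(h[...,0]>174))&(h[...,1]>150)
yel=lambda h:(abs(h[...,0]-29)<5)&(h[...,1]>150)
blk=lambda h:(h[...,2]<60)
blu=lambda h:(abs(h[...,0]-112)<9)&(h[...,1]>120)
for nm,im,D in(('top',t,C),('side',s,S)):
    blob(nm+' red',im,D,red,(.24,.33));blob(nm+' yel',im,D,yel,(.18,.27));blob(nm+' blk',im,D,blk,(.26,.33))
for k,a,b in (('red',(257.6,149.6),(214.8,170.6)),('blk',(258.4,160),(224.2,171)),('yel',(239,137.2),(199.4,195.6)),('tip',(257,182),(248.4,187.6))): print(k,*tri(a,b))
# spanner ring and jaw with height
m=(C[...,2]>.004)&(C[...,2]<.03);v,u=np.nonzero(m[190:255,140:180]);v+=190;u+=140
X=C[v,u]; X=X[np.hypot(*(X[:,:2]-[.448,.36]).T)<.115]; e=np.array([.927,-.375]);q=np.array([.375,.927])
a=(X[:,:2]-[.448,.36])@e; b=(X[:,:2]-[.448,.36])@q
for k in np.arange(-.11,.11,.01):
    mm=(a>=k)&(a<k+.01)
    if mm.sum(): print(round(k,2),mm.sum(),np.array([b[mm].min(),b[mm].mean(),b[mm].max(),np.median(X[mm,2])]))
E
```

```text
plate n [0.0072 0.9996 0.027 ] tilt 88.45052253998367 yaw -90.41304191883358 91
plate ext slope [-0.115  1.25 ] y [-0.0878  0.1008] c [0.5171 0.0033 0.2472]
top peg pts 102
0.01 44 ex [-0.0754 -0.0644 -0.0515] ey [-0.0117  0.0069  0.0272] hmax 0.01746567304071684
0.02 55 ex [-0.0782 -0.0643 -0.0507] ey [-0.0148  0.0096  0.0275] hmax 0.029991192344739417
0.03 3 ex [-0.0759 -0.074  -0.0697] ey [-0.0081 -0.0052  0.0001] hmax 0.03018915069932155
side peg pts 63
0.01 22 ex [-0.0782 -0.0661 -0.052 ] ey [-0.0122  0.007   0.0294] hmax 0.019711916031299185
0.02 28 ex [-0.0789 -0.0631 -0.0542] ey [-0.0093  0.0134  0.0289] hmax 0.02999825774581791
0.03 13 ex [-0.0783 -0.0701 -0.0617] ey [-0.0166  0.0043  0.0161] hmax 0.033677065853354234
top red 53 uv 257.62264150943395 151.16981132075472 med [ 0.6499 -0.0022  0.2971] lo [ 0.6484 -0.0149  0.2442] hi [0.6554 0.0108 0.3078]
top yel 31 uv 238.70967741935485 137.1290322580645 med [0.7025 0.0558 0.244 ] lo [0.6965 0.0462 0.2385] hi [0.7092 0.0645 0.249 ]
top blk 41 uv 257.5365853658537 161.609756097561 med [ 0.6182 -0.0006  0.2976] lo [ 0.6167 -0.01
[... 844 characters left out ...]
-0.0045  0.0403  0.0126]
-0.05 19 [-0.0971 -0.02    0.0353  0.0078]
-0.04 22 [-0.0851 -0.0109  0.0603  0.01  ]
-0.03 16 [-0.0878 -0.0136  0.0276  0.0098]
-0.02 20 [-0.0705 -0.0045  0.0538  0.0092]
-0.01 22 [-0.0646 -0.0022  0.0678  0.0091]
-0.0 22 [-0.0677 -0.0107  0.0403  0.0067]
0.01 19 [-0.0566 -0.0026  0.0789  0.0095]
0.02 23 [-0.0687 -0.0069  0.0684  0.0072]
0.03 22 [-0.0553  0.009   0.0758  0.0093]
0.04 18 [-0.0408  0.01    0.0737  0.0093]
0.05 25 [-0.0535  0.0155  0.0917  0.0071]
0.06 23 [-0.0525  0.018   0.0823  0.0083]
0.07 22 [-0.0223  0.0014  0.0563  0.0116]
0.08 22 [-0.0426 -0.0077  0.0539  0.0084]
0.09 16 [-0.021  -0.0022  0.0274  0.0111]
0.1 11 [-0.0168  0.0101  0.0512  0.0051]
```

```bash
python3 - <<'E'
from h import *
f=np.load('cl.npz');C,S=f['C'],f['S'];t=np.load('top0.npz')['im'];s=np.load('side0.npz')['im']
np.set_printoptions(precision=4,suppress=True)
a,b=atz('top',212,142.4,.25),atz('top',305.2,146,.25); d=a-b; print('bar yaw',np.degrees(np.arctan2(-d[0],d[1])),a,b)
a,b=atz('top',212.5,219.5,.0),atz('top',302,222,.0); d=a-b; print('base yaw',np.degrees(np.arctan2(-d[0],d[1])))
rng=np.random.default_rng(0)
for nm,D in(('top',C),('side',S)):
    X=D.reshape(-1,3); X=X[(abs(X[:,1])<.035)&(X[:,2]>.12)&(X[:,2]<.26)&(X[:,0]>.4)&(X[:,0]<.62)]
    best=0
    for _ in range(3000):
        p=X[rng.choice(len(X),3,False)]; n=np.cross(p[1]-p[0],p[2]-p[0]);l=np.linalg.norm(n)
        if l<1e-5: continue
        n/=l;n*=np.sign(n[2])
        if n[2]<.7 or n[2]>.93 or abs(n[1])>.15: continue
        k=(abs((X-p[0])@n)<.004); 
        if k.sum()>best: best=k.sum();B=k
    P=X[B];c=P.mean(0);n=np.linalg.svd(P-c)[2][2];n*=np.sign(n[2]); yw=np.arctan2(-n[1],-n[0])
    print(nm,best,'n',n,'tilt',np.degrees(np.arccos(n[2])),'yaw',np.degrees(yw),'z range',np.percentile(P[:,2],[1,99]),'x',np.percentile(P[:,0],[1,99]),'y',np.percentile(P[:,1],[3,97]),'c',c)
    print(' plane x at z=.21:',c[0]-((.21-c[2])*n[2])/n[0])
# spanner
for nm,im,win in(('top',t,(190,255,140,180)),('side',s,(298,340,236,308))):
    v0,v1,u0,u1=win
    lab=im[v0:v1,u0:u1].astype(int); hsv=cv2.cvtColor(im,cv2.COLOR_RGB2HSV)[v0:v1,u0:u1].astype(int)
    grey=(hsv[...,1]<70)&(hsv[...,2]>110); red=((hsv[...,0]<5)|(hsv[...,0]>174))&(hsv[...,1]>185)
    for z in ((.010,) if nm=='top' else (.007,.010)):
        U=lambda m:np.array([atz(nm,u+u0,v+v0,z) for v,u in zip(*np.nonzero(m))])[:,:2]
        G,Rd=U(grey|red),U(red); ctr=Rd.mean(0); 
        e=np.linalg.eigh(np.cov(G.T))[1][:,1]; e*=np.sign(e[0])
        for _ in range(4):
            q=np.array([-e[1],e[0]]); A=(G-ctr)@e; 
            ring=G[(A>.05)&(A<.115)&(abs((G-ctr)@q)<.03)]; r0=ring.mean(0)
            # circle centre: from mean of extents
            d=r0-ctr; e=d/np.linalg.norm(d)
        g=G[abs((G-ctr)@q)<.03]; A=(g-ctr)@e; B=(ring-ctr)@q
        print(nm,z,'red ctr',ctr,'red len',np.ptp((Rd-ctr)@e),'ax',e,np.degrees(np.arctan2(e[1],e[0])),'ext',A.min(),A.max(),'ring mean along',np.linalg.norm(d),'w',np.ptp(B))
import sys
a=cv2.resize(t[188:253,138:182],None,fx=8,fy=8,interpolation=cv2.INTER_CUBIC);b=cv2.resize(s[170:225,225:265],(378,520),interpolation=cv2.INTER_CUBIC)
cv2.imwrite('pics/c3.png',np.hstack([a,b])[:,:,::-1])
E
```

```text
bar yaw -2.9648889636387574 [0.6861 0.1369 0.25  ] [ 0.6715 -0.1446  0.25  ]
base yaw -2.0519591086740325
top 827 n [-0.5607  0.0333  0.8273] tilt 34.17327162153382 yaw -3.3999830816954093 z range [0.1326 0.23  ] x [0.449 0.591] y [-0.0262  0.0334] c [0.5213 0.0035 0.1819]
 plane x at z=.21: 0.5627070560018149
side 473 n [-0.5579  0.0121  0.8298] tilt 33.91996253484863 yaw -1.2380078278204543 z range [0.1333 0.2296] x [0.4525 0.5958] y [-0.0264  0.0338] c [0.5252 0.0057 0.1819]
 plane x at z=.21: 0.5670131977734149
top 0.01 red ctr [0.4542 0.3575] red len 0.038378386466270765 ax [ 0.927  -0.3751] -22.032058236468142 ext -0.09974557225174549 0.09805859475937642 ring mean along 0.0751329598016742 w 0.03648907172010034
side 0.007 red ctr [0.4563 0.3573] red len 0.048894835737627054 ax [ 0.927  -0.3752] -22.034007028514154 ext -0.09916468649374911 0.09954767016268731 ring mean along 0.07617203825066615 w 0.04099812106220443
side 0.01 red ctr [0.4563 0.3593] red len 0.04877072703226937 ax [ 0.9268 -0.3755] -22.05637412010666 ext -0.09890409256817104 0.09928220196110844 ring mean along 0.0762302871711824 w 0.04088734381379037
```

View pics/c3.png

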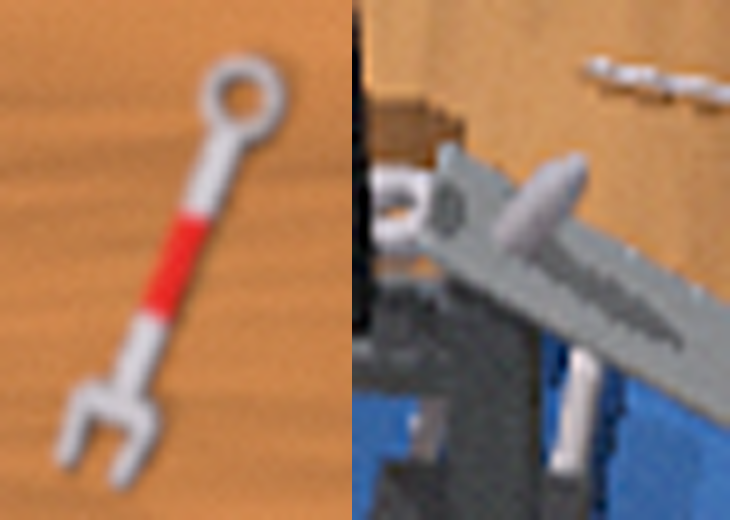

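The measurements agree with the stated sizes:
- **Medium spanner:** 198 mm long, centre (.455,.358), axis −22°.
- **Plate:** tilt 34°, yaw about −2.5°.
- **Black paddle:** x ≈ .6215. The red one is 31 mm beyond it, and the tops are at .306.

I'll head for the paddles now.

```bash
cat > go.py <<'E'
import sys; from h import *
# usage: go.py x y z yaw_of_tool_x_deg
s=env.state(); M=R.from_rotvec(s['eef_rot']).as_matrix(); x,y,z,w=map(float,sys.argv[1:])
d=M.T@(np.array([x,y,z])-s['eef_pos'])/.3; cur=np.degrees(np.arctan2(M[1,0],M[0,0]))
t=-(w-cur); t=(t+180)%360-180
print('delta',np.round(d,3),'turn',round(np.radians(t)/2,3),'yaw',round(cur,1),'t',s['time_s'],'q',np.round(s['joints'],2))
E
python3 go.py .628 -.0015 .38 87.5
python3 -m jog '{"delta_pos":[[0,0,-0.5]],"turn":[0],"gripper":[1]}'
```

```text
delta [ 1.963 -1.19  -0.496] turn -0.588 yaw 20.2 t 0.1 q [-1.24  0.32  1.57  0.    1.26 -0.02]
time_s: 0.18
eef_pos: [0.1964, -0.5347, 0.2642]
eef_rot: [-3.073, -0.546, 0.005]
force: [-0.4, -0.5, -2.3]
opening: 0.0852
gripper_force: 0.0
```

```bash
python3 -m jog '{"delta_pos":[[0,0,-0.38],[0,0,-0.38],[1,-0.6,-0.38],[1,-0.6,-0.38],[1,-0.6,-0.38],[1,-0.6,-0.38],[1,-0.6,-0.38],[1,-0.6,-0.38],[1,-0.6,-0.38],[1,-0.6,-0.38],[1,-0.6,-0.38],[1,-0.6,-0.38]],"turn":[0,0,-0.58,-0.58,-0.58,-0.58,-0.58,-0.58,-0.58,-0.58,-0.58,-0.58],"gripper":[1,1,1,1,1,1,1,1,1,1,1,1]}'; python3 go.py .628 -.0015 .36 87.5
```

```text
time_s: 1.18
eef_pos: [0.4199, -0.2642, 0.387]
eef_rot: [-2.275, -2.166, -0.003]
force: [-0.9, -0.1, -0.4]
opening: 0.0853
gripper_force: 0.0
delta [0.908 0.65  0.092] turn -0.003 yaw 87.2 t 1.1833 q [-0.59  0.13  1.43  0.    1.58 -0.54]
```

```bash
python3 -m jog '{"delta_pos":[[0.9,0.65,0.07],[0.9,0.65,0.07],[0.9,0.65,0.07],[0.9,0.65,0.07],[0.9,0.65,0.07],[0.9,0.65,0.07],[0.9,0.65,0.07],[0.9,0.65,0.07],[0.9,0.65,0.07],[0.9,0.65,0.07],[0.9,0.65,0.07],[0.9,0.65,0.07]],"turn":[0,0,0,0,0,0,0,0,0,0,0,0],"gripper":[1,1,1,1,1,1,1,1,1,1,1,1]}'; python3 go.py .628 -.0015 .264 87.5
```

```text
time_s: 2.18
eef_pos: [0.6277, -0.0104, 0.3662]
eef_rot: [2.287, 2.154, -0.001]
force: [-0.1, 0.0, 0.0]
opening: 0.0854
gripper_force: 0.0
delta [ 0.03  -0.001  0.341] turn -0.008 yaw 86.6 t 2.1833 q [-0.03  0.36  1.17 -0.    1.61  0.03]
```

```bash
python3 -m jog '{"delta_pos":[[0.03,0,0.1],[0.03,0,0.2],[0.03,0,0.3],[0.03,0,0.34],[0.03,0,0.34],[0.03,0,0.34]],"turn":[-0.008,-0.008,-0.008,-0.008,-0.008,-0.008],"gripper":[1,1,1,1,1,1]}'; python3 - <<'E'
from h import *
a,_=grab('top','p5');b,_=grab('side','s5')
A=cv2.resize(a[120:200,210:310],(500,400),interpolation=3);B=cv2.resize(b[140:215,185:260],(300,300),interpolation=3);B=cv2.copyMakeBorder(B,0,100,0,0,0)
cv2.imwrite('pics/c5.png',np.hstack([A,B])[:,:,::-1]); s=env.state();print(s['eef_pos'],s['force'])
E
```

```text
time_s: 2.68
eef_pos: [0.6284, -0.0016, 0.2645]
eef_rot: [2.27, 2.171, -0.0]
force: [0.2, 0.0, 0.9]
opening: 0.0856
gripper_force: 0.0
[ 0.62944776 -0.00124321  0.26621263] [-0.00224091  0.08779676 -0.83872684]
```

View pics/c5.png

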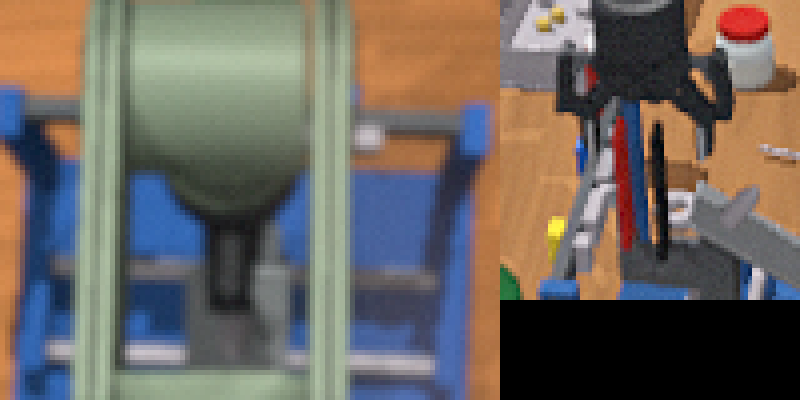

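The fingers straddle the red lever at crop pixel (622,150) and the black paddle at (658,180). Now I'll squeeze.

```bash
python3 -m jog '{"delta_pos":[[0,0,0],[0,0,0],[0,0,0],[0,0,0],[0,0,0],[0,0,0],[0,0,0],[0,0,0]],"turn":[0,0,0,0,0,0,0,0],"gripper":[-1,-1,-1,-1,-1,-1,-1,-1]}'
```

```text
time_s: 3.45
eef_pos: [0.6283, -0.0004, 0.2666]
eef_rot: [2.268, 2.172, 0.002]
force: [-6.0, -0.3, 8.8]
opening: 0.0197
gripper_force: 58.5
```

```bash
python3 -m jog '{"delta_pos":[[0.03,0,0],[0.06,0,0],[0.09,0,0],[0.12,0,0],[0.15,0,0],[0.175,0,0],[0.19,0,0],[0.2,0,0],[0.2,0,0],[0.2,0,0],[0.2,0,0]],"turn":[0,0,0,0,0,0,0,0,0,0,0],"gripper":[-1,-1,-1,-1,-1,-1,-1,-1,-1,-1,-1]}'
```

```text
time_s: 4.37
eef_pos: [0.6314, 0.0601, 0.2667]
eef_rot: [2.268, 2.172, 0.005]
force: [-3.5, 1.8, 8.4]
opening: 0.0197
gripper_force: 57.1
```

```bash
python3 -m jog '{"delta_pos":[[0,0,0],[0,0,0],[0,0,0],[0,0,0],[0,0,0],[0,0,0],[0,0,0],[0,0,-0.1],[0,0,-0.2],[0,0,-0.3],[0,0,-0.4],[0,0,-0.4]],"turn":[0,0,0,0,0,0,0,0,0,0,0,0],"gripper":[1,1,1,1,1,1,1,1,1,1,1,1]}'; python3 go.py .455 .358 .3 158
```

```text
time_s: 5.37
eef_pos: [0.6328, 0.0596, 0.3911]
eef_rot: [2.263, 2.168, 0.014]
force: [-0.9, -0.1, 1.2]
opening: 0.0853
gripper_force: 0.0
delta [ 0.968 -0.638  0.297] turn -0.615 yaw 87.5 t 5.3667 q [ 0.08  0.37  1.1  -0.    1.66  0.12]
```

Now I'll move away over the spanner, staying high, and then take a clear look.

```bash
python3 -m jog '{"delta_pos":[[0.97,-0.64,0.2],[0.97,-0.64,0.2],[0.97,-0.64,0.2],[0.97,-0.64,0.2],[0.97,-0.64,0.2],[0.97,-0.64,0.2],[0.97,-0.64,0.2],[0.97,-0.64,0.2],[0.97,-0.64,0.2],[0.97,-0.64,0.2],[0.97,-0.64,0.2],[0.97,-0.64,0.2]],"turn":[-0.61,-0.61,-0.61,-0.61,-0.61,-0.61,-0.61,-0.61,-0.61,-0.61,-0.61,-0.61],"gripper":[1,1,1,1,1,1,1,1,1,1,1,1]}'; python3 go.py .455 .358 .05 158
python3 - <<'E'
from h import *
a,_=grab('top','p6');b,_=grab('side','s6')
A=cv2.resize(a[128:233,203:313],(440,420),interpolation=3);B=cv2.resize(b[140:280,190:285],(350,516),interpolation=3);A=cv2.copyMakeBorder(A,0,96,0,0,0)
cv2.imwrite('pics/c6.png',np.hstack([A,B])[:,:,::-1])
E
```

```text
time_s: 6.37
eef_pos: [0.4518, 0.3584, 0.3237]
eef_rot: [-0.618, -3.08, 0.001]
force: [0.7, -0.5, 0.0]
opening: 0.0853
gripper_force: 0.0
delta [-0.01   0.003  0.912] turn -0.006 yaw 157.3 t 6.3667 q [ 0.65  0.28  1.39 -0.    1.47 -0.52]
```

View pics/c6.png

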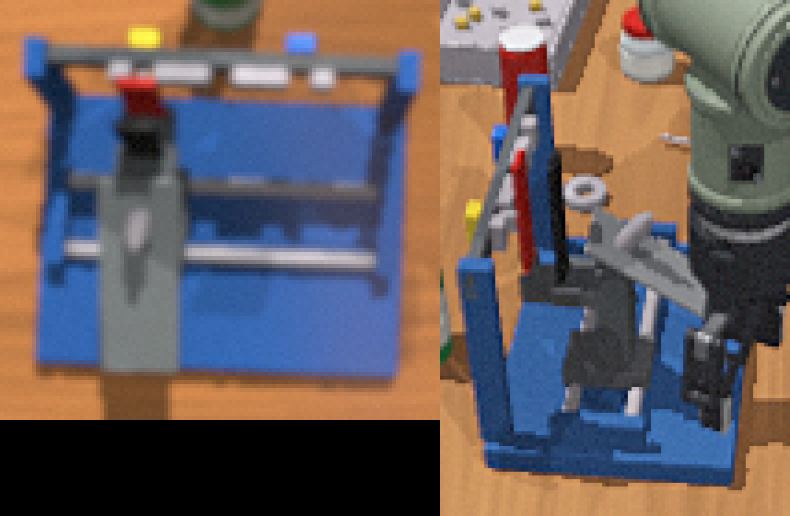

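The carriage is in line with the yellow clip, with the top-view red lever at ~(239,149). The red-to-black gap is the same as before squeezing, so the lever is let go. I'll descend onto the spanner 25 mm from its middle towards the jaw, which keeps the gripper body clear of the peg later.

```bash
python3 go.py .432 .367 .05 158; python3 - <<'E'
from h import *
np.set_printoptions(precision=4,suppress=True)
y=np.radians(-2.5);ex=np.array([np.cos(y),np.sin(y)]);n=np.r_[-np.sin(np.radians(34))*ex,np.cos(np.radians(34))]
root=np.array([.5676,.062,.21])
for h in(0,.046): print(h,root+h*n,proj('top',root+h*n),proj('side',root+h*n))
for nm in 'ps':
  im=np.load(nm+'6.npz')['im']; 
A=np.load('p6.npz')['im'][165:215,220:256];B=np.load('s6.npz')['im'][180:230,225:265]
cv2.imwrite('pics/c7.png',np.hstack([cv2.resize(A,None,fx=10,fy=10,interpolation=3),cv2.resize(B,None,fx=10,fy=10,interpolation=3)])[:,:,::-1])
E
```

```text
delta [0.075 0.002 0.913] turn -0.006 yaw 157.3 t 6.4667 q [ 0.65  0.28  1.39 -0.    1.47 -0.52]
0 [0.5676 0.062  0.21  ] [237.7605 182.432 ] [239.869  205.6845]
0.046 [0.5419 0.0631 0.2481] [236.5106 189.6021] [247.1216 197.3928]
```

View pics/c7.png

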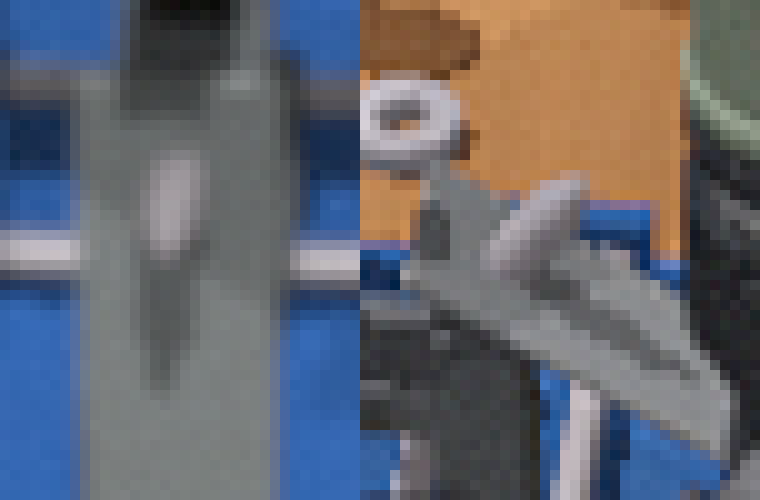

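In the zoom the peg tip is at top-view (236.5,190.5) and side-view (246.8,198). My peg model predicts (236.5,189.6) and (247.1,197.4), so it agrees. Descending on the spanner.

```bash
python3 -m jog '{"delta_pos":[[0.075,0,0.15],[0.075,0,0.28],[0.075,0,0.42],[0.075,0,0.55],[0.075,0,0.68],[0.075,0,0.8],[0.075,0,0.88],[0.075,0,0.91],[0.075,0,0.91],[0.075,0,0.91]],"turn":[-0.006,-0.006,-0.006,-0.006,-0.006,-0.006,-0.006,-0.006,-0.006,-0.006],"gripper":[1,1,1,1,1,1,1,1,1,1]}'; python3 go.py .432 .367 .003 158
```

```text
time_s: 7.3
eef_pos: [0.4325, 0.3673, 0.0518]
eef_rot: [0.598, 3.083, 0.002]
force: [0.0, 1.2, 0.1]
opening: 0.0854
gripper_force: 0.0
delta [ 0.001 -0.002  0.163] turn 0.0 yaw 158.0 t 7.3 q [ 0.68  0.48  1.82 -0.    0.84 -0.5 ]
```

```bash
python3 -m jog '{"delta_pos":[[0,0,0.08],[0,0,0.14],[0,0,0.163],[0,0,0.163],[0,0,0.163],[0,0,0.163],[0,0,0.163],[0,0,0.163],[0,0,0.163],[0,0,0.163],[0,0,0.163],[0,0,0.163]],"turn":[0,0,0,0,0,0,0,0,0,0,0,0],"gripper":[1,1,1,1,-1,-1,-1,-1,-1,-1,-1,-1]}'
```

```text
time_s: 8.3
eef_pos: [0.4314, 0.367, 0.0027]
eef_rot: [0.596, 3.084, -0.0]
force: [-0.7, -1.3, 5.4]
opening: 0.0121
gripper_force: 61.1
```

```bash
python3 -m jog '{"delta_pos":[[0,0,-0.1],[0,0,-0.23],[0,0,-0.36],[0,0,-0.49],[0,0,-0.62],[0,0,-0.75],[0,0,-0.88],[0,0,-1],[0,0,-1],[0,0,-1]],"turn":[0,0,0,0,0,0,0,0,0,0],"gripper":[-1,-1,-1,-1,-1,-1,-1,-1,-1,-1]}'; python3 go.py .437 .0676 .31 177.5
```

```text
time_s: 9.13
eef_pos: [0.4317, 0.3675, 0.3034]
eef_rot: [0.596, 3.082, 0.004]
force: [-0.2, -0.9, -4.3]
opening: 0.0123
gripper_force: 60.2
delta [-0.389 -0.921 -0.024] turn -0.169 yaw 158.1 t 9.1333 q [ 0.68  0.27  1.46  0.    1.41 -0.5 ]
```

```bash
python3 -m jog '{"delta_pos":[[-0.04,-0.09,-0.03],[-0.08,-0.19,-0.03],[-0.12,-0.29,-0.03],[-0.165,-0.39,-0.03],[-0.21,-0.49,-0.03],[-0.25,-0.59,-0.03],[-0.29,-0.69,-0.03],[-0.33,-0.79,-0.03],[-0.37,-0.87,-0.03],[-0.389,-0.92,-0.03],[-0.389,-0.921,-0.03],[-0.389,-0.921,-0.03]],"turn":[-0.02,-0.04,-0.06,-0.08,-0.1,-0.12,-0.14,-0.16,-0.169,-0.169,-0.169,-0.169],"gripper":[-1,-1,-1,-1,-1,-1,-1,-1,-1,-1,-1,-1]}'; python3 - <<'E'
from h import *
np.set_printoptions(precision=4,suppress=True)
a,_=grab('top','p8');b,_=grab('side','s8'); s=env.state()
M=R.from_rotvec(s['eef_rot']).as_matrix(); eye=s['eef_pos']+M@[-.105,0,-.0043]; print('tcp',s['eef_pos'],'eye pred',eye,proj('top',eye),proj('side',eye),s['force'])
A=cv2.resize(a[150:230,200:290],(450,400),interpolation=3);B=cv2.resize(b[140:220,220:290],(350,400),interpolation=3)
cv2.imwrite('pics/c8.png',np.hstack([A,B])[:,:,::-1])
E
```

```text
time_s: 10.13
eef_pos: [0.4356, 0.0667, 0.3088]
eef_rot: [-0.072, -3.136, 0.0]
force: [0.0, 1.1, -2.8]
opening: 0.0118
gripper_force: 60.2
tcp [0.4361 0.0678 0.3096] eye pred [0.541  0.0632 0.3135] [234.7519 187.8692] [246.8734 181.7777] [ 0.8054 -0.0793 -2.2488]
```

View pics/c8.png

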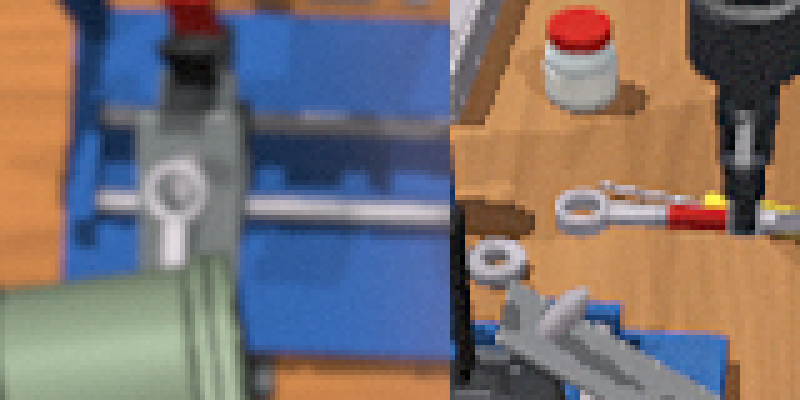

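The ring centre is at top-view (235.2,188) and side-view (246.4,182). My prediction was (234.8,187.9) and (246.9,181.8), so the ring is over the peg tip within about 1.5 mm. Lowering onto the tip.

```bash
python3 -m jog '{"delta_pos":[[-0.005,0.003,0.04],[-0.005,0.003,0.08],[-0.005,0.003,0.12],[-0.005,0.003,0.15],[-0.005,0.003,0.175],[-0.005,0.003,0.195],[-0.005,0.003,0.21],[-0.005,0.003,0.218],[-0.005,0.003,0.218],[-0.005,0.003,0.218]],"turn":[0,0,0,0,0,0,0,0,0,0],"gripper":[-1,-1,-1,-1,-1,-1,-1,-1,-1,-1]}'
```

```text
time_s: 11.07
eef_pos: [0.4385, 0.0681, 0.246]
eef_rot: [0.069, 3.14, 0.0]
force: [1.3, -0.0, -3.2]
opening: 0.012
gripper_force: 60.2
```

```bash
python3 -m jog '{"delta_pos":[[-0.003,0,0.025],[-0.005,0,0.05],[-0.008,0,0.073],[-0.008,0,0.073]],"turn":[0,0,0,0],"gripper":[-1,-1,-1,-1]}'
```

```text
time_s: 11.4
eef_pos: [0.4432, 0.0676, 0.2234]
eef_rot: [0.069, 3.135, -0.001]
force: [6.5, -2.4, -0.5]
opening: 0.0119
gripper_force: 60.3
```

```bash
cat > ang.py <<'E'
from h import *
np.set_printoptions(precision=1,suppress=True)
im,_=grab('side','s_%d'%(env.state()['time_s']*100)); s=env.state(); M=R.from_rotvec(s['eef_rot']).as_matrix()
G=s['eef_pos']+M@[0,0,-.0043]; ex=-M[:,0]; ex[2]=0
hsv=cv2.cvtColor(im,cv2.COLOR_RGB2HSV).astype(int)
p=proj('side',G); v,u=np.mgrid[:384,:512]
red=((hsv[...,0]<6)|(hsv[...,0]>173))&(hsv[...,1]>170)&(np.hypot(u-p[0],v-p[1])<40)&(u>p[0]-26)
U=np.c_[u[red],v[red]]; print('tcp',np.round(s['eef_pos'],4),'F',s['force'],'red n',len(U),'band left end',U[U[:,0]<=U[:,0].min()+1].mean(0),'mean',U.mean(0),'grip',p)
for a in range(0,41,8):
    e=ex*np.cos(np.radians(a))+np.array([0,0,np.sin(np.radians(a))])
    print(a,'band end',proj('side',G+.0455*e),'eye',proj('side',G+.105*e),np.round(G+.105*e,4))
E
python3 ang.py
```

```text
tcp [0.4 0.1 0.2] F [ 7.2 -1.5 -0.6] red n 48 band left end [261.8 202.3] mean [266.9 202.8] grip [276.7 203.6]
0 band end [263.1 202.9] eye [245.4 201.9] [0.5 0.1 0.2]
8 band end [263.2 201.4] eye [245.6 198.6] [0.5 0.1 0.2]
16 band end [263.6 200. ] eye [246.4 195.3] [0.5 0.1 0.3]
24 band end [264.3 198.7] eye [247.8 192.2] [0.5 0.1 0.3]
32 band end [265.2 197.4] eye [249.8 189.2] [0.5 0.1 0.3]
40 band end [266.3 196.3] eye [252.3 186.4] [0.5 0.1 0.3]
```

```bash
cat > prof.py <<'E'
from h import *
np.set_printoptions(precision=4,suppress=True)
s=env.state(); M=R.from_rotvec(s['eef_rot']).as_matrix(); G=s['eef_pos']+M@[0,0,-.0043]; ex=-M[:,0]; ey=M[:,1]
print('G',G,'F',s['force'])
for nm in('top','side'):
    D=0;k=0
    for i in range(3):
        im,d=env.read_camera(nm); D=D+np.where(d>0,d,np.nan)
    X=cloud(nm,(D/3).astype(np.float32))-G; a=X@ex; b=X@ey
    for lo in np.arange(.02,.14,.01):
        m=(a>=lo)&(a<lo+.01)&(abs(b)<.006 if lo<.08 else abs(b)<.017)&(X[...,2]>-.045)&(X[...,2]<.12)
        if m.sum(): print(nm,round(lo,2),m.sum(),'z rel G',np.percentile(X[m][:,2],[15,50,85]))
E
python3 prof.py
```

```text
G [0.4433 0.0676 0.228 ] F [ 7.1585 -1.5316 -0.5846]
top 0.05 4 z rel G [0.009  0.0099 0.0109]
top 0.06 12 z rel G [0.01   0.0112 0.0123]
top 0.07 13 z rel G [0.01   0.0113 0.0127]
top 0.08 18 z rel G [-0.0131  0.0117  0.0144]
top 0.09 44 z rel G [-0.0378  0.0152  0.0171]
top 0.1 39 z rel G [-0.0192  0.0158  0.0181]
top 0.11 41 z rel G [0.0046 0.0149 0.0198]
top 0.12 27 z rel G [-0.0183 -0.0147 -0.0092]
top 0.13 40 z rel G [-0.0125 -0.0093 -0.007 ]
side 0.02 9 z rel G [0.0017 0.0071 0.0076]
side 0.03 6 z rel G [0.007  0.0085 0.0093]
side 0.04 7 z rel G [0.0081 0.0087 0.0096]
side 0.05 8 z rel G [0.0082 0.0102 0.0108]
side 0.06 7 z rel G [0.0091 0.0105 0.012 ]
side 0.07 9 z rel G [0.0072 0.0113 0.0123]
side 0.08 9 z rel G [-0.0311  0.0125  0.0134]
side 0.09 40 z rel G [-0.0402 -0.0353  0.016 ]
side 0.1 47 z rel G [-0.0337  0.0042  0.0179]
side 0.11 45 z rel G [-0.0272 -0.0058  0.0161]
side 0.12 32 z rel G [-0.0149  0.0026  0.0181]
side 0.13 19 z rel G [-0.0133 -0.0116 -0.0105]
```

The slope fits show the ring on the peg, tilted about 5° and wedged on the taper, with the tip seen through its hole. I'll swing the handle down about the ring.

```bash
python3 -m jog '{"delta_pos":[[-0.004,0,0.02],[-0.007,0,0.04],[-0.011,0,0.06],[-0.017,0,0.08],[-0.024,0,0.1],[-0.031,0,0.116],[-0.031,0,0.116]],"turn":[0,0,0,0,0,0,0],"gripper":[-1,-1,-1,-1,-1,-1,-1]}'; python3 prof.py | grep -E "G \[|side 0.0[2-7]|top 0.(0[6-9]|1)"
```

```text
time_s: 12.33
eef_pos: [0.4499, 0.0675, 0.1878]
eef_rot: [-0.069, -3.139, 0.001]
force: [1.6, -0.9, 1.1]
opening: 0.012
gripper_force: 59.0
G [0.4499 0.0675 0.1921] F [ 1.5867 -0.9271  1.1334]
top 0.06 12 z rel G [0.0232 0.0246 0.0269]
top 0.07 12 z rel G [0.027  0.0281 0.0294]
top 0.08 15 z rel G [0.0301 0.032  0.0348]
top 0.09 40 z rel G [0.0072 0.0396 0.0536]
top 0.1 37 z rel G [0.0362 0.0412 0.0497]
top 0.11 41 z rel G [0.0324 0.0407 0.0435]
top 0.12 27 z rel G [0.0226 0.0245 0.0276]
top 0.13 44 z rel G [0.0278 0.0302 0.0332]
side 0.02 11 z rel G [-0.0163  0.0117  0.0132]
side 0.03 15 z rel G [-0.0403 -0.0349  0.0157]
side 0.04 13 z rel G [-0.0335  0.0163  0.0189]
side 0.05 18 z rel G [-0.0254  0.0185  0.0217]
side 0.06 13 z rel G [-0.0205  0.022   0.0256]
side 0.07 15 z rel G [-0.0147 -0.0074  0.0278]
side 0.08 14 z rel G [-0.0077  0.0085  0.0314]
side 0.09 51 z rel G [0.0004 0.0297 0.0507]
side 0.1 39 z rel G [0.007  0.038  0.0501]
side 0.11 37 z rel G [-0.0244  0.0355  0.0429]
side 0.12 19 z rel G [0.0221 0.036  0.0435]
side 0.13 23 z rel G [0.0244 0.0275 0.0295]
```

```bash
python3 -m jog '{"delta_pos":[[-0.013,0,0.016],[-0.026,0,0.032],[-0.039,0,0.048],[-0.052,0,0.065],[-0.065,0,0.081],[-0.065,0,0.081]],"turn":[0,0,0,0,0,0],"gripper":[-1,-1,-1,-1,-1,-1]}'; python3 prof.py | grep -E "G \[|side 0.0[2-7]|top 0.(0[6-9]|1)"
```

```text
time_s: 13.13
eef_pos: [0.4637, 0.0666, 0.1609]
eef_rot: [-0.068, -3.125, 0.002]
force: [-8.6, 0.2, -3.9]
opening: 0.0119
gripper_force: 58.5
G [0.4637 0.0666 0.1652] F [-8.623   0.173  -3.9173]
top 0.06 1 z rel G [0.04 0.04 0.04]
top 0.07 20 z rel G [0.0429 0.0608 0.0819]
top 0.08 12 z rel G [0.0769 0.0782 0.0819]
top 0.09 36 z rel G [0.055  0.0604 0.0697]
top 0.1 36 z rel G [0.052  0.0623 0.0649]
top 0.11 34 z rel G [0.0528 0.0557 0.0585]
top 0.12 37 z rel G [0.0581 0.0601 0.0638]
top 0.13 6 z rel G [0.0621 0.063  0.0636]
side 0.02 16 z rel G [-0.0107  0.      0.0172]
side 0.03 18 z rel G [-0.0037  0.0146  0.0224]
side 0.04 14 z rel G [0.0018 0.0211 0.0277]
side 0.05 13 z rel G [0.0105 0.0316 0.0335]
side 0.06 13 z rel G [0.0154 0.0353 0.0396]
side 0.07 17 z rel G [0.0231 0.0413 0.0463]
side 0.08 21 z rel G [0.0455 0.0717 0.0824]
side 0.09 37 z rel G [0.0412 0.0604 0.0734]
side 0.1 45 z rel G [-0.0316  0.0529  0.0628]
side 0.11 21 z rel G [0.0526 0.0593 0.0664]
side 0.12 26 z rel G [0.0479 0.0575 0.0595]
side 0.13 22 z rel G [0.0049 0.0602 0.0639]
```

Angle is now about 30° and the ring is well down the peg. I'll go a bit lower along the peg and then release.

```bash
python3 -m jog '{"delta_pos":[[0,0,0.012],[0,0,0.024],[0,0,0.034],[0,0,0.034],[0,0,0.034]],"turn":[0,0,0,0,0],"gripper":[-1,-1,-1,-1,-1]}'; python3 prof.py | grep -E "G \[|side 0.0[2-7]"
```

```text
time_s: 13.85
eef_pos: [0.4674, 0.0666, 0.1534]
eef_rot: [-0.069, -3.135, 0.001]
force: [-5.7, -0.5, -1.6]
opening: 0.0118
gripper_force: 58.5
G [0.4675 0.0666 0.1577] F [-5.6961 -0.4674 -1.6306]
top 0.06 7 z rel G [0.0458 0.0475 0.0526]
top 0.07 18 z rel G [0.0496 0.0861 0.0902]
top 0.08 12 z rel G [0.081  0.0836 0.0854]
top 0.09 38 z rel G [0.0635 0.0673 0.0718]
top 0.1 34 z rel G [0.0606 0.0698 0.0725]
top 0.11 35 z rel G [0.0623 0.0646 0.0666]
top 0.12 33 z rel G [0.0674 0.0695 0.0714]
top 0.13 11 z rel G [0.0114 0.0125 0.0137]
side 0.02 12 z rel G [0.005  0.0164 0.0179]
side 0.03 10 z rel G [0.0069 0.0211 0.0251]
side 0.04 9 z rel G [0.0278 0.0307 0.0323]
side 0.05 10 z rel G [0.0228 0.0341 0.0376]
side 0.06 11 z rel G [0.0278 0.0406 0.0445]
side 0.07 20 z rel G [0.0375 0.0511 0.0871]
side 0.08 14 z rel G [0.0556 0.0839 0.0877]
side 0.09 54 z rel G [-0.0272  0.0555  0.0754]
side 0.1 23 z rel G [0.063  0.0687 0.0716]
side 0.11 22 z rel G [0.0591 0.0639 0.068 ]
side 0.12 25 z rel G [0.0528 0.0668 0.0698]
side 0.13 24 z rel G [0.0114 0.0129 0.0711]
```

```bash
python3 -m jog '{"delta_pos":[[0,0,0],[0,0,0],[0,0,0],[0,0,0],[0,0,0],[0,0,-0.08],[0,0,-0.2],[0,0,-0.3],[0,0,-0.42],[0,0,-0.5],[0,0,-0.5],[0,0,-0.5]],"turn":[0,0,0,0,0,0,0,0,0,0,0,0],"gripper":[0.3,0.6,1,1,1,1,1,1,1,1,1,1]}'; cat > plate.py <<'E'
from h import *
np.set_printoptions(precision=4,suppress=True)
y=np.radians(-2.5);ex=np.array([np.cos(y),np.sin(y)]);t=np.radians(34)
n=np.r_[-np.sin(t)*ex,np.cos(t)];sx=np.r_[np.cos(t)*ex,np.sin(t)];ey=np.cross(n,sx);root=np.array([.5676,.062,.21])
for nm in('top','side'):
    D=np.mean([env.read_camera(nm)[1] for _ in range(5)],0).astype(np.float32); X=cloud(nm,D)-root; a,b,h=X@sx,X@ey,X@n
    print(nm,'plate sides h',np.median(h[(abs(abs(b)-.026)<.005)&(a>-.13)&(a<-.02)&(abs(h)<.02)]))
    for lo in np.arange(-.19,.03,.02):
        m=(a>=lo)&(a<lo+.02)&(abs(b)<(.005 if lo<-.03 and lo>-.15 else .017))&(h>-.02)&(h<.07)
        if m.sum(): print(nm,round(lo,2),m.sum(),'h',np.percentile(h[m],[20,50,80]))
    m=(a>-.13)&(a<-.03)&(h>.0065)&(h<.03)&(abs(b)<.05); print('shank lateral',np.median(b[m&(a>-.05)]),np.median(b[m&(a<-.1)]))
E
python3 plate.py
```

```text
time_s: 15.15
eef_pos: [0.4701, 0.0668, 0.3059]
eef_rot: [0.069, 3.137, 0.001]
force: [-0.7, 0.0, -0.6]
opening: 0.0852
gripper_force: 0.0
top plate sides h -0.00010006203879597584
top -0.19 17 h [0.0103 0.0118 0.0123]
top -0.17 18 h [0.0119 0.0129 0.0133]
top -0.01 63 h [0.009  0.0152 0.0288]
top 0.01 76 h [-0.      0.0009  0.0054]
shank lateral nan nan
side plate sides h -0.0011390513668338579
side -0.19 13 h [0.0033 0.0077 0.0098]
side -0.17 27 h [0.0055 0.0092 0.0104]
side -0.15 39 h [0.0018 0.0082 0.0105]
side -0.13 7 h [0.0086 0.0089 0.0093]
side -0.11 11 h [0.0088 0.0095 0.0101]
side -0.09 9 h [0.0097 0.0099 0.0107]
side -0.07 12 h [0.0099 0.0107 0.0112]
side -0.05 11 h [-0.0017  0.0103  0.0109]
side -0.03 13 h [0.0105 0.0111 0.0122]
side -0.01 57 h [0.0131 0.0243 0.037 ]
side 0.01 54 h [-0.0014 -0.0002  0.0117]
shank lateral 0.004069184099481604 0.0013266478569290438
  return _methods._mean(a, axis=axis, dtype=dtype,
  ret = ret.dtype.type(ret / rcount)
```

The spanner already lies flat: shank top ≈ 12 mm and ring top ≈ 14 mm above the plate, within ~1 mm. To be sure it's fully home, I'll press the ring gently with the fingertips on either side of the peg.

```bash
python3 go.py .552 .0627 .265 177.5; python3 -m jog '{"delta_pos":[[-0.1,0.003,0],[-0.2,0.003,0],[-0.273,0.003,0],[-0.273,0.003,0.05],[-0.273,0.003,0.1],[-0.273,0.003,0.13],[-0.273,0.003,0.13],[-0.273,0.003,0.13]],"turn":[0,0,0,0,0,0,0,0],"gripper":[-0.32,-0.32,-0.32,-0.32,-0.32,-0.32,-0.32,-0.32]}'; python3 go.py .552 .0627 .226 177.5
```

```text
delta [-0.276 -0.001  0.13 ] turn -0.0 yaw 177.5 t 15.65 q [ 0.12  0.12  1.65 -0.    1.38 -1.41]
time_s: 16.32
eef_pos: [0.5511, 0.064, 0.2653]
eef_rot: [-0.069, -3.14, 0.0]
force: [-0.3, 0.2, 1.0]
opening: 0.0293
gripper_force: 0.0
delta [-0.003 -0.004  0.131] turn -0.0 yaw 177.5 t 16.3167 q [ 0.09  0.27  1.55 -0.    1.32 -1.43]
```

```bash
python3 -m jog '{"delta_pos":[[-0.003,-0.003,0.04],[-0.003,-0.003,0.08],[-0.003,-0.003,0.11],[-0.003,-0.003,0.131],[-0.003,-0.003,0.131]],"turn":[0,0,0,0,0],"gripper":[-0.32,-0.32,-0.32,-0.32,-0.32]}'
```

```text
time_s: 16.73
eef_pos: [0.5516, 0.0631, 0.2254]
eef_rot: [-0.069, -3.139, 0.0]
force: [-0.1, 1.1, -0.2]
opening: 0.029
gripper_force: 0.0
```

```bash
python3 -m jog '{"delta_pos":[[0,0,0.01],[0,0,0.02],[0,0,0.02]],"turn":[0,0,0],"gripper":[-0.32,-0.32,-0.32]}'
```

```text
time_s: 16.98
eef_pos: [0.5529, 0.0632, 0.2227]
eef_rot: [0.069, 3.137, 0.0]
force: [-2.1, -0.5, 8.4]
opening: 0.029
gripper_force: 3.9
```

```bash
python3 -m jog '{"delta_pos":[[0,0,0.007],[0,0,0.014],[0,0,0.014]],"turn":[0,0,0],"gripper":[-0.32,-0.32,-0.32]}'; python3 -m jog '{"delta_pos":[[0,0,-0.06],[0,0,-0.15],[0,0,-0.27],[0,0,-0.4],[0.13,0,-0.4],[0.26,0,-0.4],[0.39,0,-0.4],[0.52,0,-0.4],[0.65,0,-0.4],[0.65,0,-0.4],[0.65,0,-0.4],[0.65,0,-0.4]],"turn":[0,0,0,0,0,0,0,0,0,0,0,0],"gripper":[-0.32,-0.32,-0.32,-0.32,-0.32,-0.32,-0.32,-0.32,-0.32,-0.32,-0.32,-0.32]}'; python3 plate.py 2>/dev/null; python3 - <<'E'
from h import *
a,_=grab('top','p9');b,_=grab('side','s9')
A=cv2.resize(a[125:245,190:310],(400,400),interpolation=3);B=cv2.resize(b[150:250,190:290],(400,400),interpolation=3)
cv2.imwrite('pics/c9.png',np.hstack([A,B])[:,:,::-1])
E
```

```text
time_s: 17.23
eef_pos: [0.5534, 0.0632, 0.222]
eef_rot: [0.069, 3.133, 0.001]
force: [-6.9, -0.9, 23.8]
opening: 0.029
gripper_force: 11.6
time_s: 18.23
eef_pos: [0.3581, 0.0717, 0.3367]
eef_rot: [0.068, 3.138, 0.0]
force: [-0.1, -0.5, -0.5]
opening: 0.0288
gripper_force: 0.0
top plate sides h 0.0007934845092271584
top -0.19 19 h [0.0103 0.0106 0.0119]
top -0.17 34 h [0.011  0.0122 0.0129]
top -0.15 64 h [0.0012 0.0089 0.012 ]
top -0.13 14 h [0.01   0.011  0.0122]
top -0.11 15 h [0.0105 0.0116 0.0123]
top -0.09 17 h [0.0109 0.012  0.0129]
top -0.07 18 h [0.012  0.0124 0.0133]
top -0.05 22 h [0.0112 0.0121 0.0131]
top -0.03 8 h [0.0126 0.0129 0.0137]
top -0.01 95 h [0.0129 0.0176 0.0366]
top 0.01 77 h [0.0001 0.0011 0.0059]
shank lateral 0.0015157311079808172 0.0022339889393887986
side plate sides h -0.0011808122703241913
side -0.19 14 h [0.0035 0.0085 0.0097]
side -0.17 24 h [0.007  0.0097 0.0107]
side -0.15 38 h [0.0026 0.008  0.0106]
side -0.13 10 h [0.0082 0.009  0.0095]
side -0.11 8 h [0.009  0.0098 0.011 ]
side -0.09 12 h [0.0091 0.0097 0.0108]
side -0.07 11 h [0.0095 0.0099 0.0103]
side -0.05 11 h [0.009  0.01   0.0106]
side -0.03 11 h [0.0104 0.011  0.0125]
side -0.01 57 h [0.0123 0.0228 0.0371]
side 0.01 52 h [-0.0017  0.0001  0.0137]
shank lateral 0.0037582369942572727 0.002322607070767562
```

View pics/c9.png

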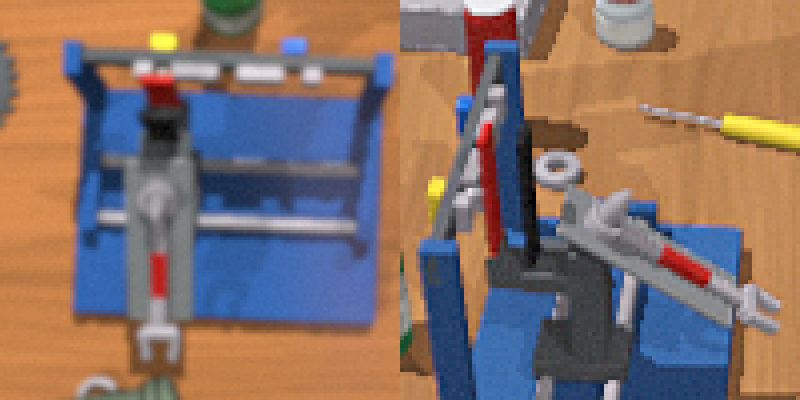

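The picture shows the spanner's ring home on the peg at crop pixel (157,200) left and (608,212) right. The handle lies straight down the plate, the carriage is at the yellow clip (163,42), and the red lever is upright and let go. Nothing else has moved, so I'm handing in.

```bash
python3 -c "from plant import env; print(env.sign_off())"
```

```text
the job is handed in; nothing more can be done
None
```

The job is handed in: the carriage is locked at the yellow clip, and the middle-sized spanner hangs by its ring on the peg, fully home and flat on the plate with its handle down the slope.

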